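# Scrub out the narrow tub with the bottle brush

### The job

Take the bottle brush from its drip stand and scrub out the narrow one of the three open, threaded white tubs that stand on the bare worktop (not those on the cutting board), with three full strokes: each right down to the bottom, and up again until the top of the bristles shows at the mouth. The tub must stay standing upright at its place on the worktop. Then hang the brush back in the fork of its stand, let it go, and leave the two wide tubs alone.

Things in the scene. Friction and masses are not known exactly. Their poses are not given: they have to be found in the camera images.
- brush: Loose bottle brush, 230 mm long, 0.15 kg, hanging head down in the fork of the drip stand. Origin: bottom tip of the head; z along the brush to the handle's end. Above the tip: tan bristle head 0 to 60 mm, 60 mm across, tapered at both ends; twisted-wire neck 6 mm thick to 135 mm; round wooden handle 135 to 230 mm. It is round: any yaw of the grasp will do.
- brush_tip (a point): Bottom tip of the head, on the brush's axis (the brush's origin). The bristles are sprung, 8 strips of 0.2 N per mm that give up to 10 mm; they are 2 mm tighter all round than the narrow tub's bore and drag along its wall with about 1 N, less than the tub's weight.
- brush_collar (a point): Centre of the underside of the handle's collar, 135 mm above the tip; this face rests on the fork's prongs. The collar is 28 mm across and 8 mm high.
- brush_grip (a point): On the brush's axis, 190 mm above the tip, in the middle of the straight part of the handle (22 mm across, 155 to 214 mm above the tip): a good place for the TCP, from above with the fingers pointing down along the handle.
- stand: Fixed steel drip stand. Origin: on the worktop under the fork's seat; x points from the fork's open mouth to its post, z up. Tray 150 x 112 mm, 12 mm high, x = -65 to +85 mm. Post 10 mm thick at x = +62 mm, no higher than the fork. Fork of 6 mm wire: two level prongs along x at y = -10.5 and +10.5 mm, 15 mm of free space between them for the 6 mm neck.
- stand_seat (a point): Middle of the fork's seat, level with the prong tops, 160 mm above the worktop; axes as the stand's. Here the collar rests.
- stand_mouth (a point): 80 mm before the seat (-x of the stand), at its height. The prong ends, 20 to 30 mm before the seat, flare and turn up 7 mm: the collar leaves and enters at least 8 mm above seat height, along the stand's x. With its axis here the brush is clear of the fork and may go up; carry its tip higher than the prong ends, 167 mm above the worktop.
- tub_narrow: Loose narrow white open tub with a thread at the mouth, 72 mm across, 120 mm high, 0.24 kg (varies), standing on the bare worktop by its weight alone: the one to scrub. Origin: centre of its underside, z up. Straight round bore 56 mm across. The three tubs may stand in any order.
- tub_narrow_floor (a point): Centre of the narrow tub's inner floor, 3 mm above its underside. With the brush's tip here the collar is 18 mm above the rim; with the tip 57 mm higher the top of the bristles is level with the mouth.
- tub_narrow_mouth (a point): Centre of the narrow tub's mouth at rim height, 120 mm above its underside.
- tub_wide_a: Loose wide white open tub, 98 mm across, 125 mm high, bore about 80 mm; a bystander. Origin: centre of its underside, z up.
- tub_wide_b: Loose wide white open tub, 98 mm across, 120 mm high, bore about 80 mm; a bystander. Origin: centre of its underside, z up.
Not all that is in view belongs to the job. There is more than one size of the brush; the job needs the smaller.

How it is judged:
By the outcome, as a careful person would: the job done as asked, in the order asked, and still so for the second after the job is handed in, with the robot touching nothing.
It also fails if it takes over 72 s, if anything falls off the work surface, if the arm or the gripper's body presses on something with over 40 N, if the wrist force passes 120 N, or if a joint passes its speed limit or range.

### The arm

A 7-joint arm with a two-finger parallel gripper is mounted at the origin on a cart in front of the work surface, level with it; the furniture and walls round the work are solid. World frame = base frame: x ahead of the robot, y to its left, z up, the work surface at z = 0. Lengths are in m, angles in rad, forces in N, time in s.
With the tool pointing down it reaches from about 0.35 to 0.9 m from the base axis. Payload 7.2 kg.
Tool frame: the origin (TCP) lies between the finger pads, 19 mm behind the fingertips; this is the grasp point; z points along the fingers, y is the line along which they close (so a half turn about z gives the same grasp; the last joint's range is limited). The gripper opens to 88 mm and grips with 3 to 60 N. Pads are 20 mm wide; open, the fingers measure 115 mm over their backs; the gripper's body (75 mm by 178 mm) begins 61 mm behind the grasp point.
Start: joints at [1.22, 0.411, -0.013, 1.596, 0.006, 1.134, -0.082], TCP at [0.174, -0.6, 0.241] pointing down, gripper open.
Joint ranges: [-2.95, 2.95], [-0.29, 1.99], [-1.47, 1.44], [0.14, 2.54], [-1.03, 4.17], [0.13, 1.85], [-2.86, 2.86]. Speed limits (rad/s): [2.39, 2.39, 3.01, 3.01, 3.14, 3.14, 3.14].

### API

Orientations are given as a unit quaternion [w, x, y, z].
In Python, from cell import telemetry, eyes, ticket, cut_out gives the robot as it stands.
- The arm moves only by the tool apply_moves, never from a script. Its argument "commands" is one flat list of numbers, 7 for each row, row after row: the shift along the world's x, y, z each as a share of 0.2 m, from -1 to 1, then the turn, a rotation vector about the world's x, y, z each as a share of pi/2 rad, from -1 to 1, then the opening, from -1 (shut) to 1 (fully open). A call has exactly 10 rows; each row shifts and turns the commanded pose from where the row before left it; what a row does not reach is not made up. A row lasts 1/8 s, in which the tool goes at most 62.5 mm and 10.7 degrees, less where a joint would pass 70% of its speed; a pose out of reach is approached as far as the arm can. A call with a number of a shift or a turn outside -1 to 1 is refused whole. A call with a gripper value outside its range is refused whole. The fingers move at their own pace and stop on an object; "newtons" is the grip in N (left out, the last holds). Time passes only in rows, so rows that do not move let the fingers close, or fill a call up. It gives the time, the measured TCP pose, the force, the opening and the grip force at its end, in the units of the state.
- telemetry.sense(): the state, without advancing time (a new reading comes with each control period).
- eyes.snapshot(name): name is "scene" or "side" or "wrist"; returns the picture (480x640x3 uint8, red, green, blue); there is no depth.
- eyes.camera_info(name): a dict with "fovy" (degrees; the focal length in pixels is half the picture's height over the tangent of half this angle, whatever the lens; pixels are square), "cx", "cy" (the principal point, pixels), "distortion" ([k1, k2, p1, p2, k3] as OpenCV has them; the pictures are not rectified), "R" (3x3) and "t" (3): a world point X has camera coordinates R X + t. Camera axes: x right, y down, z forward; pixel columns grow to the right and rows downward; lengths in m; the calibration is good to about 2 mm. A picture is of the moment at which its call begins: read the wrist's pose just before it. camera_info takes no time and is no camera call; for the wrist camera it gives the pose at the moment of the call.
- ticket.hand_in(): hands the job in; it is judged then, once.
Trained networks look in the newest picture that a camera, given by its name, has taken for a name from the list of things; names that differ only in an ending like _2 or _b are one class to them, and where a whole thing is asked for, a point or a joint stands for the part that bears it (a point fixed in the world has none). Each returns a list of dicts, best first, with "confidence" (0 to 1); they miss things now and then, are a little off and sometimes report something else, mostly with a low value. They report only what shows in the picture. A call takes as long as a camera call. They do not tell look-alikes from the thing itself.
- cut_out(camera, label): "pixels" (480x640 bool, what is visible of it) and "bbox" ([centre column, centre row, width, height] in pixels, round what is visible of it).
The state is a dict: "clock": time; "qpos": joint angles; "qvel": joint speeds; "effort": joint torques, N m; "tool_pos": TCP position; "ee_rot": TCP orientation; "contact_force": force on the tool from outside, world axes, zero at the start; "moment": the same for the moment, N m; "opening": finger opening in m; "grasp_force": force on a finger pad.
Only numpy, scipy, OpenCV 4.12 (cv2) and the standard library are available. Lean on these libraries where they do the work, as an engineer would, in place of code of your own. Each camera call takes 0.05 s, during which the arm holds its last target. There are 200 camera calls.

## Working session

There is one attempt and no reset: what is moved stays moved. The work goes in short steps, Python scripts to look and compute and a tool call to move; the robot and the scene stay as the last step left them, time stands still between calls to the robot, and variables do not carry over. Pictures are saved under pics/ and viewed, at most 10 in all, crops included, and the job is handed in when it is done.

Besides the shell and the picture viewer there is one more tool, called after ">>>" as name(argument=value, ...) on one line, values as JSON. apply_moves: Moves the arm, as the interface text tells. Its arguments: {"type":"object","properties":{"commands":{"type":"array"},"newtons":{"type":"number"}},"required":["commands"]}

```bash
mkdir -p pics; cat > h.py <<'E'
import numpy as np, cv2
from cell import telemetry, eyes, ticket, cut_out
def K(ci):
    f=240/np.tan(np.radians(ci['fovy'])/2); return np.array([[f,0,ci['cx']],[0,f,ci['cy']],[0,0,1]])
def ray(cam,uv,ci=None):
    ci=ci or eyes.camera_info(cam); p=cv2.undistortPoints(np.array([[uv]],float),K(ci),np.array(ci['distortion'],float)).ravel()
    R=np.array(ci['R']);t=np.array(ci['t']); return -R.T@t, R.T@np.array([p[0],p[1],1.])
def atz(cam,uv,z,ci=None):
    o,d=ray(cam,uv,ci); return o+d*(z-o[2])/d[2]
def proj(cam,X,ci=None):
    ci=ci or eyes.camera_info(cam); R=np.array(ci['R'],float)
    return cv2.projectPoints(np.array(X,float).reshape(-1,1,3),cv2.Rodrigues(R)[0],np.array(ci['t'],float),K(ci),np.array(ci['distortion'],float))[0].reshape(-1,2)
def tri(rays):
    A=0;b=0
    for o,d in rays:
        d=d/np.linalg.norm(d);P=np.eye(3)-np.outer(d,d);A=A+P;b=b+P@o
    return np.linalg.solve(A,b)
E
python3 - <<'E'
from h import *
for c in ('scene','side'):
    cv2.imwrite(f'pics/{c}0.png',eyes.snapshot(c)[:,:,::-1])
    ci=eyes.camera_info(c); print(c,ci['fovy'],-np.array(ci['R']).T@ci['t'],np.array(ci['R'])[2])
    for l in ('brush','stand','tub_narrow','tub_wide_a'):
        for r in cut_out(c,l): print(c,l,round(r['confidence'],2),np.round(r['bbox']))
print(telemetry.sense())
E
```

```text
scene 49.11173632360914 [-0.34751346  0.59678144  1.09682368] [ 0.61259773 -0.39953974 -0.68197655]
scene brush 0.83 [244. 280.  24.  70.]
scene brush 0.63 [239. 336.  37.  92.]
scene stand 0.64 [244. 305.  65.  76.]
scene stand 0.25 [378. 256.  22.  46.]
scene tub_narrow 0.88 [377. 256.  30.  47.]
scene tub_narrow 0.65 [395. 214.  33.  47.]
scene tub_wide_a 0.88 [305. 265.  35.  55.]
scene tub_wide_a 0.58 [394. 214.  36.  49.]
side 50.18915354206711 [ 0.55219549 -0.91868277  0.55299418] [-0.05122878  0.91137434 -0.40837779]
side brush 0.85 [342. 197.  27.  92.]
side brush 0.81 [287. 186.  34. 118.]
side stand 0.85 [348. 230.  70.  75.]
side stand 0.66 [307. 313.  41.  76.]
side tub_narrow 0.68 [305. 313.  41.  78.]
side tub_wide_a 0.66 [370. 368.  67. 101.]
{'clock': 0.5, 'qpos': array([ 1.21981916,  0.41114896, -0.01267802,  1.59623442,  0.00557952,
        1.13429357, -0.08220563]), 'qvel': array([ 0.00110961, -0.00057824, -0.00171462, -0.00128576,  0.00069278,
        0.00077041, -0.00047326]), 'effort': array([-7.45856178e-04, -5.87260723e+01,  6.40063193e-01, -2.91165125e+01,
       -5.37716027e-02,  1.11609232e-02,  1.19538043e-05]), 'tool_pos': array([ 0.17436701, -0.60016824,  0.24130895]), 'ee_rot': array([-2.49997494e-05,  9.90023030e-01,  1.40905639e-01, -2.61341070e-07]), 'contact_force': array([0.09763876, 0.39653082, 0.3852286 ]), 'moment': array([-0.02192762, -0.0140961 , -0.01497707]), 'grasp_force': 0.0, 'opening': 0.0876480995580165}
```

View pics/scene0.png

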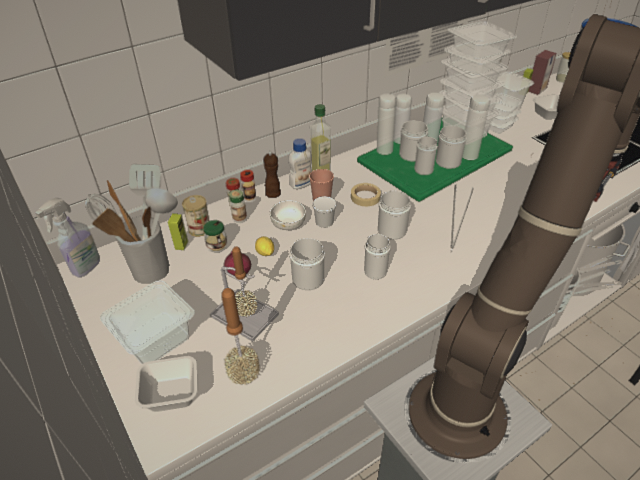

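View pics/side0.png

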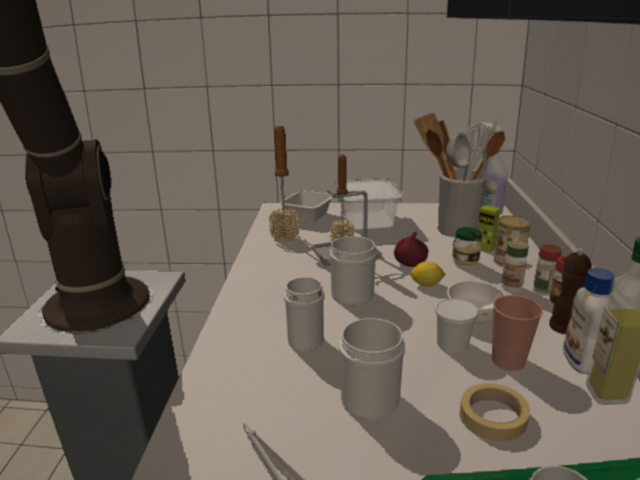

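The small brush hangs in the stand at scene (240,280) and side (342,197). The large brush is at scene (238,335) and side (287,186). The narrow tub is at scene (377,256) and side (305,313), with the wide tubs at scene (307,265) and (394,214).

```bash
cat > m.py <<'E'
from h import *
from scipy.optimize import least_squares
def cyl(x,y,segs):
    a=np.linspace(0,2*np.pi,48,endpoint=False)
    return np.vstack([np.c_[x+r*np.cos(a),y+r*np.sin(a),np.full(48,z)] for r,z in segs])
def bb(p): 
    lo=p.min(0);hi=p.max(0); return np.r_[lo,hi]
def fit(obs,segs,x0,ci):
    def f(q): return np.concatenate([bb(proj(c,cyl(q[0],q[1],segs),ci[c]))-b for c,b in obs])
    s=least_squares(f,x0,loss='soft_l1'); return s.x,np.round(s.fun,1)
def mb(m):
    r,c=np.nonzero(m); return np.array([c.min(),r.min(),c.max()+1,r.max()+1])-0.5
E
python3 - <<'E'
from m import *
ci={c:eyes.camera_info(c) for c in('scene','side')}
im={c:eyes.snapshot(c) for c in ci}
def near(c,l,uv):
    return min(cut_out(c,l),key=lambda r:np.hypot(r['bbox'][0]-uv[0],r['bbox'][1]-uv[1]))['pixels']
N=[('scene',mb(near('scene','tub_narrow',(377,256)))),('side',mb(near('side','tub_narrow',(305,313))))]
print('narrow',fit(N,[(.036,0),(.036,.12)],[.5,.1],ci))
for n,us,ui,h in(('w1',(307,265),(353,270),.12),('w2',(394,214),(370,368),.12)):
    o=[('scene',mb(near('scene','tub_wide_a',us))),('side',mb(near('side','tub_wide_a',ui)))]
    print(n,[x[1] for x in o],fit(o,[(.049,0),(.049,h)],[.6,.1],ci))
# handles: brown
def brown(c,box):
    h=cv2.cvtColor(im[c],cv2.COLOR_RGB2HSV);m=((h[...,0]<14)&(h[...,1]>110)&(h[...,2]>40)).astype(np.uint8)
    z=np.zeros_like(m);x0,y0,x1,y1=box;z[y0:y1,x0:x1]=m[y0:y1,x0:x1]
    n,l,s,ce=cv2.connectedComponentsWithStats(z);i=1+np.argmax(s[1:,4]);return l==i,ce[i],s[i]
for n,bs,bi in(('small',(228,240,250,280),(330,150,355,200)),('big',(215,280,250,340),(268,120,295,180))):
    a=brown('scene',bs);b=brown('side',bi)
    print(n,a[1:],b[1:],'tri',tri([ray('scene',a[1]),ray('side',b[1])]))
    if n=='small':
        print(fit([('scene',mb(a[0])),('side',mb(b[0]))],[(.014,.16),(.014,.168),(.011,.25)],[.6,.4],ci))
A=cv2.resize(im['scene'][240:390,190:300],None,fx=4,fy=4,interpolation=cv2.INTER_CUBIC)
B=cv2.resize(im['side'][140:270,265:380],None,fx=3,fy=4.6,interpolation=cv2.INTER_CUBIC)
B=cv2.resize(B,(345,600))
cv2.imwrite('pics/crop1.png',np.hstack([A,B])[:,:,::-1])
E
```

```text
narrow (array([ 0.46838581, -0.12773804]), array([-0.9, -1.2, -0. ,  0.7, -1.3, -0.8,  0.6,  1.7]))
w1 [array([289.5, 237.5, 324.5, 289.5]), array([329.5, 235.5, 376.5, 304.5])] (array([0.55501543, 0.05018515]), array([-0.8, -1.3,  0.2,  1.5, -0.3, -0.5,  0.1,  2. ]))
w2 [array([376.5, 189.5, 410.5, 238.5]), array([339.5, 317.5, 405.5, 419.5])] (array([ 0.5840523, -0.2818964]), array([-1.4,  1.3, -0.6,  2.2, -0.2,  0.6,  0.2,  1.1]))
small (array([237.93277311, 262.56722689]), array([232, 247,  15,  32, 238], dtype=int32)) (array([341.5015873 , 175.27301587]), array([337, 155,  10,  40, 315], dtype=int32)) tri [0.52754346 0.26375403 0.20496102]
(array([0.5272158 , 0.26287763]), array([ 0. , -0.6, -0.4,  1. , -0.8,  1.2,  0.8,  0.6]))
big (array([231.03824092, 312.16634799]), array([222, 288,  20,  47, 523], dtype=int32)) (array([280.0297619 , 151.85714286]), array([274, 126,  14,  51, 504], dtype=int32)) tri [0.36833734 0.3587207  0.23870606]
```

View pics/crop1.png

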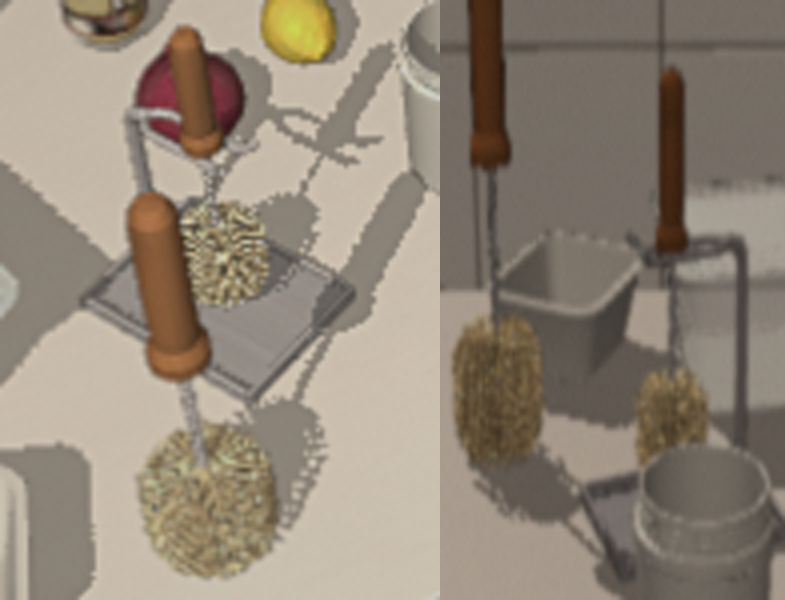

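```bash
python3 - <<'E'
from m import *
s=lambda u,v:(190+u/4,240+v/4)
d=lambda u,v:(265+(u-440)/3,140+v/4.615)
S=np.array([.5272,.2630])
print('post',atz('scene',s(133,113),.158)[:2],atz('side',d(741,240),.158)[:2],tri([ray('scene',s(133,113)),ray('side',d(741,240))]))
print('end',atz('scene',s(253,143),.167)[:2],atz('scene',s(225,165),.165)[:2],atz('side',d(633,238),.167)[:2],atz('side',d(650,258),.165)[:2])
c=[atz('scene',s(*p),.012)[:2] for p in((82,300),(252,400),(355,293))]
print('tray',c,np.linalg.norm(c[1]-c[0]),np.linalg.norm(c[2]-c[1]))
# long edge dir (x), short
for a,b in((c[0],c[1]),(c[2],c[1])): v=b-a;print(np.degrees(np.arctan2(v[1],v[0])),np.linalg.norm(v))
print('proj seat',proj('scene',[*S,.16]),proj('side',[*S,.16]))
E
```

```text
post [0.57683783 0.28670233] [0.58515823 0.27867317] [0.58371025 0.28538975 0.15416478]
end [0.50194    0.23968292] [0.49692104 0.26218159] [0.4981807  0.25415444] [0.51262119 0.22774972]
tray [array([0.578947  , 0.34639729]), array([0.44090161, 0.29131041]), array([0.48071498, 0.19085237])] 0.14863072877008432 0.10805980946502333
-158.24557691108694 0.14863072877008432
111.6193370606385 0.10805980946502333
proj seat [[240.47843215 275.49721289]] [[341.50152449 193.19821986]]
```

>>> apply_moves(commands=[0.16,0.2,0.05,0,0,0.053,1,0.16,0.2,0.05,0,0,0.053,1,0.16,0.2,0.05,0,0,0.053,1,0.16,0.2,0.05,0,0,0.053,1,0.16,0.2,0.05,0,0,0.053,1,0.16,0.2,0.05,0,0,0.053,1,0.16,0.2,0.05,0,0,0.053,1,0.16,0.2,0.05,0,0,0.053,1,0.16,0.2,0.05,0,0,0.053,1,0.16,0.2,0.05,0,0,0.053,1], newtons=20)

```text
clock: 2.15
tool_pos: [0.4952, -0.1989, 0.342]
ee_rot: [0.0, 0.848, 0.53, 0.0]
contact_force: [0.5, 0.3, -0.4]
opening: 0.0877
grasp_force: 0.0
```

>>> apply_moves(commands=[0.0,0.2,0,0,0,0.053,1,0,0.2,0,0,0,0.053,1,0,0.2,0,0,0,0.053,1,0,0.2,0,0,0,0.053,1,0,0.2,0,0,0,0.053,1,0,0.2,0,0,0,0.053,1,0,0.2,0,0,0,0.053,1,0,0.2,0,0,0,0.053,1,0,0.2,0,0,0,0.053,1,0,0.2,0,0,0,0.053,1])

```text
clock: 3.4
tool_pos: [0.4934, 0.2005, 0.3411]
ee_rot: [0.0, 0.561, 0.828, -0.001]
contact_force: [0.3, -0.2, 0.2]
opening: 0.088
grasp_force: 0.0
```

```bash
python3 - <<'E'
from m import *
s=telemetry.sense();print(s['tool_pos'],s['ee_rot'],s['qpos'])
ci=eyes.camera_info('wrist');print(ci['fovy'],-np.array(ci['R']).T@ci['t'],np.array(ci['R'])[2])
im=eyes.snapshot('wrist');cv2.imwrite('pics/w1.png',im[:,:,::-1])
for l in('brush','stand','tub_wide_a'):
    for r in cut_out('wrist',l):print(l,r['confidence'],mb(r['pixels']))
print(proj('wrist',[[.5272,.263,.255],[.5272,.263,.16],[.5846,.2859,.16]],ci))
E
```

```text
[0.49337764 0.20047766 0.34113066] [ 3.45262974e-04  5.60799182e-01  8.27951608e-01 -5.42033916e-04] [ 0.15592553  0.26885577 -0.7809529   1.63548235  0.19540382  1.31832442
 -0.27619544]
58.814115169069524 [0.46744542 0.26415383 0.48470625] [ 0.0939861  -0.23634008 -0.96711425]
brush 0.85 [222.5  -0.5 311.5  46.5]
stand 0.88 [318.5  98.5 483.5 203.5]
tub_wide_a 0.75 [280.5 287.5 376.5 416.5]
[[428.84966243 175.60814216]
 [399.51189295 162.69081041]
 [480.74237846 163.16580678]]
```

View pics/w1.png

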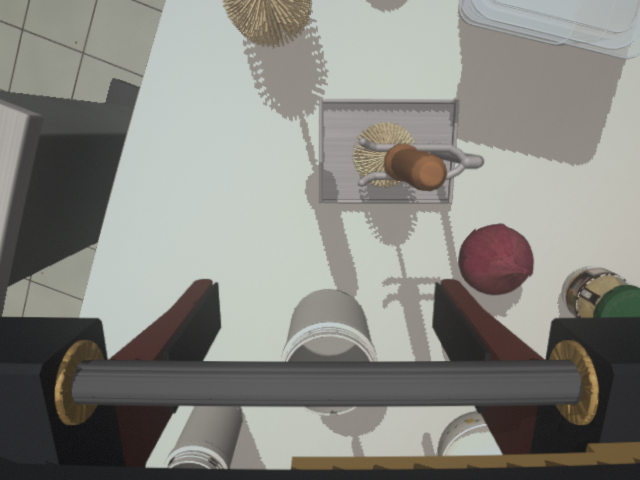

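>>> apply_moves(commands=[0.085,0.158,0,0,0,0,1,0.085,0.158,0,0,0,0,1,0,0,-0.1,0,0,0,1,0,0,-0.15,0,0,0,1,0,0,-0.15,0,0,0,1,0,0,-0.15,0,0,0,1,0,0,-0.08,0,0,0,1,0,0,0,0,0,0,1,0,0,0,0,0,0,-1,0,0,0,0,0,0,-1], newtons=25)

```text
clock: 4.85
tool_pos: [0.5289, 0.2633, 0.2165]
ee_rot: [0.001, 0.562, 0.827, 0.001]
contact_force: [-1.0, 0.2, -0.9]
opening: 0.0709
grasp_force: 0.0
```

>>> apply_moves(commands=[0,0,0,0,0,0,-1,0,0,0,0,0,0,-1,0,0,0,0,0,0,-1,0,0,0,0,0,0,-1,0,0,0,0,0,0,-1,0,0,0,0,0,0,-1,0,0,0,0,0,0,-1,0,0,0,0,0,0,-1,0,0,0,0,0,0,-1,0,0,0,0,0,0,-1])

```text
clock: 6.1
tool_pos: [0.5284, 0.263, 0.2154]
ee_rot: [0.0, 0.562, 0.827, 0.0]
contact_force: [0.9, 0.2, -1.0]
opening: 0.0216
grasp_force: 25.0
```

```bash
python3 - <<'E'
from m import *
s=telemetry.sense();print(s['tool_pos'],s['ee_rot'],s['qpos'],s['opening'],s['grasp_force'])
a=eyes.snapshot('scene')[200:350,190:340];b=eyes.snapshot('side')[120:270,270:420]
cv2.imwrite('pics/g1.png',np.hstack([cv2.resize(x,(400,400),interpolation=2) for x in(a,b)])[:,:,::-1])
E
```

```text
[0.52841493 0.26303769 0.21536879] [2.62213857e-05 5.62035226e-01 8.27113295e-01 4.97243417e-05] [-0.00507406  0.47878311 -0.74080305  1.6781561   0.35222851  1.12275057
 -0.46768231] 0.021604682281803386 24.990369379520416
```

View pics/g1.png

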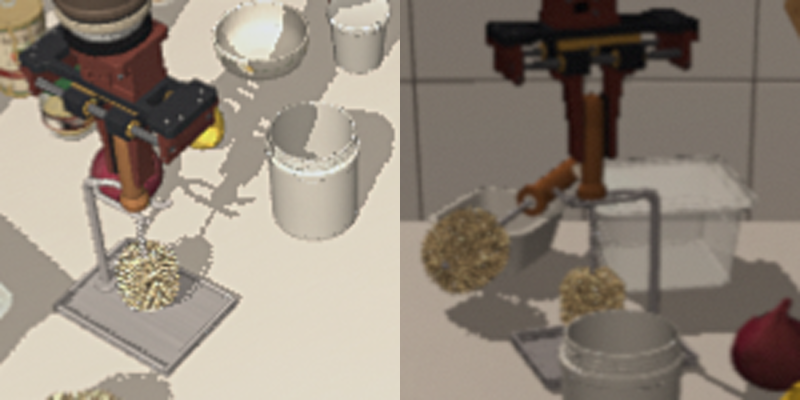

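The small brush is gripped (opening 21.6 mm). In the side crop, though, the large brush now leans with its handle toward the stand, so I'm checking that.

```bash
python3 - <<'E'
from m import *
a=eyes.snapshot('scene')[200:480,80:380];b=eyes.snapshot('side')[90:370,200:500]
cv2.imwrite('pics/g2.png',np.hstack([cv2.resize(x,(400,373),interpolation=2) for x in(a,b)])[:,:,::-1])
E
```

```text
(no output)
```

View pics/g2.png

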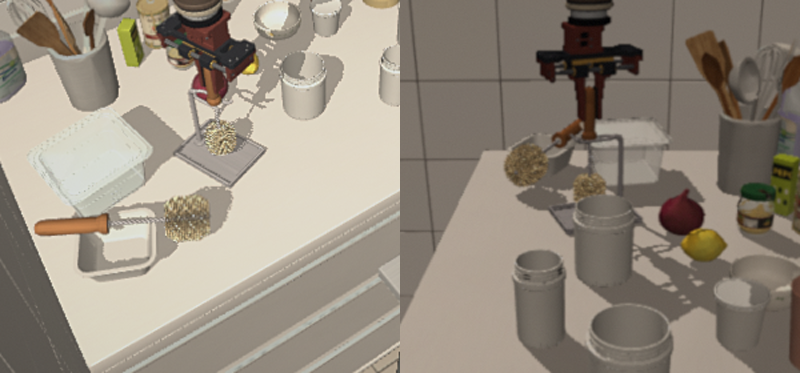

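The large brush, which stood free, has tipped over. It now lies on the white dish at left, clear of the path and stable, so I carry on.

>>> apply_moves(commands=[0,0,0.07,0,0,0,-1,0,0,0,0,0,0,-1,-0.1,-0.04,0,0,0,0,-1,-0.1,-0.04,0,0,0,0,-1,-0.1,-0.04,0,0,0,0,-1,-0.1,-0.04,0,0,0,0,-1,0,0,0,0,0,0,-1,0,0,0.26,0,0,0,-1,0,0,0.26,0,0,0,-1,0,0,0.26,0,0,0,-1])

```text
clock: 7.55
tool_pos: [0.449, 0.2311, 0.3873]
ee_rot: [0.0, 0.562, 0.827, 0.0]
contact_force: [0.5, -0.5, -1.4]
opening: 0.0218
grasp_force: 25.0
```

```bash
python3 - <<'E'
from m import *
s=telemetry.sense();print(s['tool_pos'],s['ee_rot'],s['qpos'],s['contact_force'])
T=s['tool_pos']
for c in('scene','side'):
    eyes.snapshot(c)
    print(c,[(round(r['confidence'],2),mb(r['pixels'])) for r in cut_out(c,'brush')], proj(c,[[T[0],T[1],T[2]-.19],[T[0],T[1],T[2]-.13],[T[0],T[1],T[2]-.055]]))
E
```

```text
[0.44895902 0.23108094 0.38731742] [1.19688437e-04 5.62133867e-01 8.27046151e-01 4.07720027e-04] [ 0.14168887  0.19312636 -0.83137771  1.61321871  0.14443997  1.39826728
 -0.32831269] [ 0.45561308 -0.49989754 -1.38680058]
scene [(0.89, array([251.5, 203.5, 278.5, 285.5])), (0.87, array([105.5, 345.5, 236.5, 380.5]))] [[265.82178666 278.59561221]
 [263.66687741 260.49807797]
 [260.77518558 236.06971303]]
side [(0.81, array([277.5, 177.5, 338.5, 228.5])), (0.63, array([295.5,  80.5, 320.5, 181.5]))] [[307.76940544 182.31601771]
 [307.03584573 157.28998936]
 [306.09370538 124.71543351]]
```

>>> apply_moves(commands=[0.012,-0.224,0,0,0,0,-1,0.012,-0.224,0,0,0,0,-1,0.012,-0.224,0,0,0,0,-1,0.012,-0.224,0,0,0,0,-1,0.012,-0.224,0,0,0,0,-1,0.012,-0.224,0,0,0,0,-1,0.012,-0.224,0,0,0,0,-1,0.012,-0.224,0,0,0,0,-1,0,0,0,0,0,0,-1,0,0,0,0,0,0,-1])

```text
clock: 9.0
tool_pos: [0.4673, -0.1268, 0.384]
ee_rot: [-0.001, 0.562, 0.827, -0.0]
contact_force: [-0.5, 0.4, -1.2]
opening: 0.0214
grasp_force: 25.0
```

```bash
python3 - <<'E'
from m import *
s=telemetry.sense();print(s['tool_pos'],s['ee_rot'],s['qpos'],s['contact_force'])
T=s['tool_pos']
ci={c:eyes.camera_info(c) for c in('scene','side')}
O=[];Im=[]
for c in ci:
    im=eyes.snapshot(c);Im.append(im)
    P=proj(c,cyl(.4684,-.1277,[(.036,0),(.036,.12)]),ci[c]).mean(0)
    r=min(cut_out(c,'tub_narrow'),key=lambda r:np.hypot(*(np.array(r['bbox'][:2])-P)))
    O.append((c,mb(r['pixels'])));print(O[-1],r['confidence'])
    print(proj(c,[[T[0],T[1],T[2]-.19],[T[0],T[1],T[2]-.13]],ci[c]))
    print([(round(r['confidence'],2),mb(r['pixels'])) for r in cut_out(c,'brush')])
print(fit(O,[(.036,0),(.036,.12)],[.46,-.12],ci))
a=Im[0][170:320,300:450];b=Im[1][200:380,215:395]
cv2.imwrite('pics/t1.png',np.hstack([cv2.resize(x,(400,400),interpolation=2) for x in(a,b)])[:,:,::-1])
E
```

```text
[ 0.46734674 -0.12684961  0.38399618] [-1.26001383e-03  5.61986452e-01  8.27145476e-01 -3.92881376e-05] [ 0.66104122  0.1123713  -0.54261556  1.67222394  0.05795374  1.37563033
  0.48706191] [-0.53979978  0.41983572 -1.23819556]
('scene', array([363.5, 233.5, 390.5, 278.5])) 0.81
[[379.16679925 220.6723065 ]
 [380.64228733 202.93639571]]
[(0.83, array([106.5, 346.5, 236.5, 380.5])), (0.81, array([369.5, 146.5, 392.5, 224.5])), (0.4, array([377.5, 189.5, 410.5, 239.5]))]
('side', array([284.5, 277.5, 324.5, 350.5])) 0.58
[[301.64670704 246.66483353]
 [300.42414523 213.65638333]]
[(0.81, array([282.5, 108.5, 318.5, 248.5])), (0.81, array([277.5, 177.5, 337.5, 222.5])), (0.18, array([283.5, 276.5, 323.5, 351.5]))]
(array([ 0.46885386, -0.12867876]), array([-0.8, -1.4,  0.1,  1.4, -1.1, -1.6,  0.8,  3.1]))
```

View pics/t1.png

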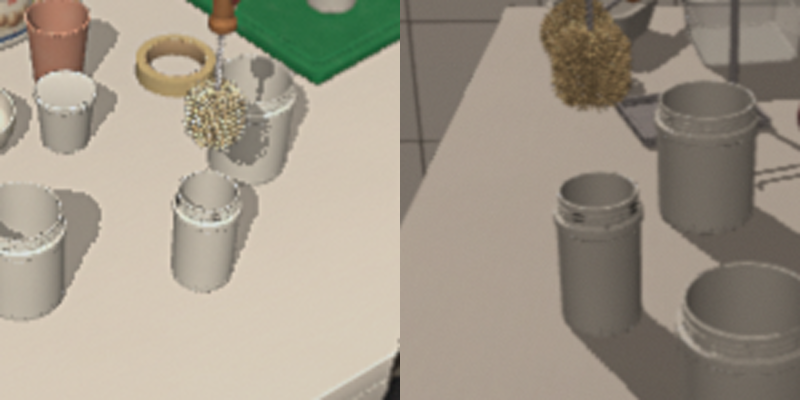

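The tub refits within 1 mm, and the held brush head sits above the narrow tub in both views. Insertion comes next.

>>> apply_moves(commands=[0.0075,-0.0075,-0.1,0,0,0,-1,0,0,-0.2,0,0,0,-1,0,0,-0.085,0,0,0,-1,0,0,-0.085,0,0,0,-1,0,0,-0.085,0,0,0,-1,0,0,-0.085,0,0,0,-1,0,0,-0.085,0,0,0,-1,0,0,-0.085,0,0,0,-1,0,0,-0.085,0,0,0,-1,0,0,0,0,0,0,-1])

```text
clock: 10.55
tool_pos: [0.4683, -0.1288, 0.2048]
ee_rot: [-0.001, 0.562, 0.827, -0.0]
contact_force: [0.1, 0.3, -3.1]
opening: 0.0214
grasp_force: 25.0
```

```bash
cat > chk.py <<'E'
from m import *
s=telemetry.sense();print(s['tool_pos'],s['contact_force'],s['moment'])
T=s['tool_pos']
ci={c:eyes.camera_info(c) for c in('scene','side')}
O=[];Im=[]
for c in ci:
    im=eyes.snapshot(c);Im.append(im)
    P=proj(c,cyl(.4684,-.1277,[(.036,0),(.036,.12)]),ci[c]).mean(0)
    r=min(cut_out(c,'tub_narrow'),key=lambda r:np.hypot(*(np.array(r['bbox'][:2])-P)))
    O.append((c,mb(r['pixels'])));print(O[-1],round(r['confidence'],2))
print(fit(O,[(.036,0),(.036,.12)],[.46,-.12],ci))
a=Im[0][170:320,300:450];b=Im[1][200:380,215:395]
cv2.imwrite('pics/t2.png',np.hstack([cv2.resize(x,(400,400),interpolation=2) for x in(a,b)])[:,:,::-1])
E
python3 chk.py
```

```text
[ 0.46834614 -0.12878094  0.20478358] [ 0.13830219  0.33215147 -3.09437721] [ 0.0410288  -0.11105692 -0.00393982]
('scene', array([363.5, 234.5, 391.5, 278.5])) 0.75
('side', array([283.5, 276.5, 323.5, 351.5])) 0.57
(array([ 0.46673467, -0.12856538]), array([-0.3, -2. , -0.4,  1.9, -1.3, -0.6,  0.7,  2. ]))
```

View pics/t2.png

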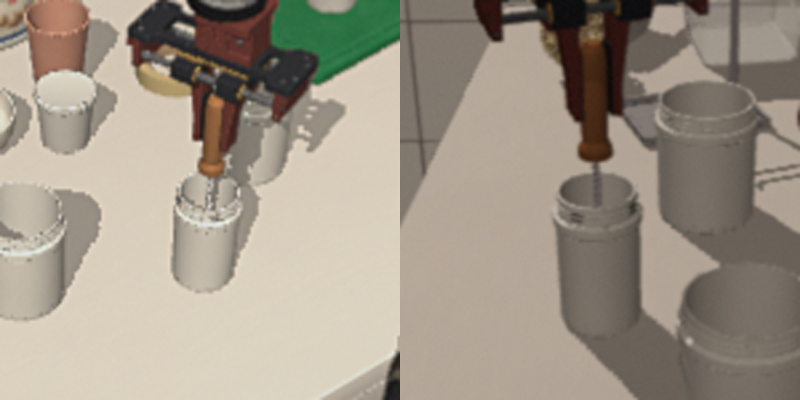

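The brush is inside the narrow tub, which is upright. Now down to the bottom.

>>> apply_moves(commands=[0,0,-0.03,0,0,0,-1,0,0,-0.02,0,0,0,-1,0,0,-0.009,0,0,0,-1,0,0,0,0,0,0,-1,0,0,0,0,0,0,-1,0,0,0,0,0,0,-1,0,0,0,0,0,0,-1,0,0,0,0,0,0,-1,0,0,0,0,0,0,-1,0,0,0,0,0,0,-1])

```text
clock: 12.0
tool_pos: [0.4691, -0.1289, 0.1946]
ee_rot: [0.0, 0.562, 0.827, -0.0]
contact_force: [-0.3, 0.6, -3.0]
opening: 0.0215
grasp_force: 25.0
```

>>> apply_moves(commands=[0,0,-0.005,0,0,0,-1,0,0,0,0,0,0,-1,0,0,0,0,0,0,-1,0,0,0,0,0,0,-1,0,0,-0.005,0,0,0,-1,0,0,0,0,0,0,-1,0,0,0,0,0,0,-1,0,0,0,0,0,0,-1,0,0,0,0,0,0,-1,0,0,0,0,0,0,-1])

```text
clock: 13.25
tool_pos: [0.4696, -0.129, 0.1934]
ee_rot: [0.001, 0.562, 0.827, 0.0]
contact_force: [-1.8, 0.7, 8.2]
opening: 0.0219
grasp_force: 25.0
```

>>> apply_moves(commands=[0,0,0.06,0,0,0,-1,0,0,0.06,0,0,0,-1,0,0,0.06,0,0,0,-1,0,0,0.06,0,0,0,-1,0,0,0.06,0,0,0,-1,0,0,0.01,0,0,0,-1,0,0,0,0,0,0,-1,0,0,0,0,0,0,-1,0,0,0,0,0,0,-1,0,0,0,0,0,0,-1])

```text
clock: 14.5
tool_pos: [0.4691, -0.1289, 0.2544]
ee_rot: [-0.0, 0.562, 0.827, 0.0]
contact_force: [-0.9, -0.1, -1.2]
opening: 0.0218
grasp_force: 25.0
```

```bash
sed -i 's/t2.png/t3.png/' chk.py; python3 chk.py
```

```text
[ 0.46907564 -0.12888534  0.25435148] [-0.87991111 -0.13605638 -1.21599203] [0.04051441 0.01826566 0.04382793]
('scene', array([363.5, 233.5, 391.5, 279.5])) 0.76Traceback (most recent call last):
  File "chk.py", line 9, in <module>
    r=min(cut_out(c,'tub_narrow'),key=lambda r:np.hypot(*(np.array(r['bbox'][:2])-P)))
ValueError: min() iterable argument is empty
```

>>> apply_moves(commands=[0,0,-0.06,0,0,0,-1,0,0,-0.06,0,0,0,-1,0,0,-0.06,0,0,0,-1,0,0,-0.06,0,0,0,-1,0,0,-0.06,0,0,0,-1,0,0,-0.01,0,0,0,-1,0,0,0,0,0,0,-1,0,0,0,0,0,0,-1,0,0,0,0,0,0,-1,0,0,0,0,0,0,-1])

```text
clock: 15.95
tool_pos: [0.4695, -0.1289, 0.1929]
ee_rot: [0.001, 0.562, 0.827, 0.0]
contact_force: [-1.8, 0.6, 8.5]
opening: 0.0216
grasp_force: 25.0
```

>>> apply_moves(commands=[0,0,0.06,0,0,0,-1,0,0,0.06,0,0,0,-1,0,0,0.06,0,0,0,-1,0,0,0.06,0,0,0,-1,0,0,0.06,0,0,0,-1,0,0,0.02,0,0,0,-1,0,0,0,0,0,0,-1,0,0,0,0,0,0,-1,0,0,0,0,0,0,-1,0,0,0,0,0,0,-1])

```text
clock: 17.2
tool_pos: [0.4691, -0.1289, 0.2563]
ee_rot: [-0.0, 0.562, 0.827, 0.0]
contact_force: [-0.1, 1.2, -1.7]
opening: 0.0214
grasp_force: 25.0
```

>>> apply_moves(commands=[0,0,-0.06,0,0,0,-1,0,0,-0.06,0,0,0,-1,0,0,-0.06,0,0,0,-1,0,0,-0.06,0,0,0,-1,0,0,-0.06,0,0,0,-1,0,0,-0.02,0,0,0,-1,0,0,0,0,0,0,-1,0,0,0,0,0,0,-1,0,0,0,0,0,0,-1,0,0,0,0,0,0,-1])

```text
clock: 18.45
tool_pos: [0.4692, -0.1289, 0.1929]
ee_rot: [0.0, 0.562, 0.827, -0.0]
contact_force: [-1.8, 0.4, 5.8]
opening: 0.0217
grasp_force: 25.0
```

>>> apply_moves(commands=[0,0,0.06,0,0,0,-1,0,0,0.06,0,0,0,-1,0,0,0.06,0,0,0,-1,0,0,0.06,0,0,0,-1,0,0,0.06,0,0,0,-1,0,0,0.06,0,0,0,-1,0,0,0.08,0,0,0,-1,0,0,0.08,0,0,0,-1,0,0,0.08,0,0,0,-1,0,0,0.1,0,0,0,-1])

```text
clock: 19.7
tool_pos: [0.4691, -0.1289, 0.3337]
ee_rot: [0.0, 0.562, 0.827, 0.0]
contact_force: [0.2, 0.9, -0.9]
opening: 0.0212
grasp_force: 25.0
```

>>> apply_moves(commands=[0,0,0.15,0,0,0,-1,0,0,0.12,0,0,0,-1,-0.012,0.224,0,0,0,0,-1,-0.012,0.224,0,0,0,0,-1,-0.012,0.224,0,0,0,0,-1,-0.012,0.224,0,0,0,0,-1,-0.012,0.224,0,0,0,0,-1,-0.012,0.224,0,0,0,0,-1,-0.012,0.224,0,0,0,0,-1,-0.012,0.224,0,0,0,0,-1])

```text
clock: 20.95
tool_pos: [0.4498, 0.2308, 0.3875]
ee_rot: [0.0, 0.562, 0.827, 0.0]
contact_force: [0.6, 1.1, -1.8]
opening: 0.0213
grasp_force: 25.0
```

```bash
sed -i 's/t3.png/t4.png/' chk.py; python3 chk.py; python3 - <<'E'
from m import *
import numpy as np
s=telemetry.sense();T=s['tool_pos'];print(T,s['ee_rot'])
for c in('scene','side'):
    print(c,[(round(r['confidence'],2),mb(r['pixels'])) for r in cut_out(c,'brush')],proj(c,[[T[0],T[1],T[2]-.19],[T[0],T[1],T[2]-.055]]))
E
```

```text
[0.44982031 0.23078176 0.38746937] [ 0.60571559  1.07912557 -1.76651796] [-0.03648374 -0.16060177 -0.01724359]
('scene', array([364.5, 233.5, 390.5, 279.5])) 0.57
[0.44969532 0.23003941 0.38693952] [-6.03390240e-06  5.61202322e-01  8.27678654e-01 -1.44223651e-05]
scene [(0.84, array([105.5, 346.5, 237.5, 380.5])), (0.55, array([251.5, 203.5, 277.5, 284.5]))] [[266.06326585 278.34283217]
 [261.0410525  235.83771421]]
side [(0.85, array([278.5, 178.5, 337.5, 228.5])), (0.7, array([294.5,  81.5, 319.5, 182.5]))] [[308.05153405 182.60268004]
 [306.38661465 124.96995472]]Traceback (most recent call last):
  File "chk.py", line 9, in <module>
    r=min(cut_out(c,'tub_narrow'),key=lambda r:np.hypot(*(np.array(r['bbox'][:2])-P)))
ValueError: min() iterable argument is empty
```

>>> apply_moves(commands=[0,0,-0.26,0,0,0,-1,0,0,-0.26,0,0,0,-1,0,0,-0.26,0,0,0,-1,0,0,0,0,0,0,-1,0.098,0.041,0,0,0,0,-1,0.098,0.041,0,0,0,0,-1,0.098,0.041,0,0,0,0,-1,0.098,0.041,0,0,0,0,-1,0,0,0,0,0,0,-1,0,0,0,0,0,0,-1])

```text
clock: 22.5
tool_pos: [0.5284, 0.262, 0.232]
ee_rot: [0.0, 0.562, 0.827, 0.0]
contact_force: [0.6, -0.3, -2.5]
opening: 0.0218
grasp_force: 25.0
```

>>> apply_moves(commands=[0,0.004,-0.035,0,0,0,-1,0,0,-0.035,0,0,0,-1,0,0,0,0,0,0,-1,0,0,0,0,0,0,-1,0,0,-0.005,0,0,0,-1,0,0,0,0,0,0,-1,0,0,0,0,0,0,-1,0,0,0,0,0,0,-1,0,0,0,0,0,0,-1,0,0,0,0,0,0,-1])

```text
clock: 23.75
tool_pos: [0.5283, 0.2631, 0.2156]
ee_rot: [0.0, 0.562, 0.827, 0.0]
contact_force: [-0.1, -0.2, -1.4]
opening: 0.0217
grasp_force: 25.0
```

```bash
python3 - <<'E'
from m import *
s=telemetry.sense();print(s['tool_pos'],s['contact_force'])
a=eyes.snapshot('scene')[200:320,170:290];b=eyes.snapshot('side')[130:380,250:500]
cv2.imwrite('pics/r1.png',np.hstack([cv2.resize(x,(400,400),interpolation=2) for x in(a,b)])[:,:,::-1])
E
```

```text
[0.52830234 0.26311303 0.2155641 ] [-0.14832659 -0.20047605 -1.44913374]
```

View pics/r1.png

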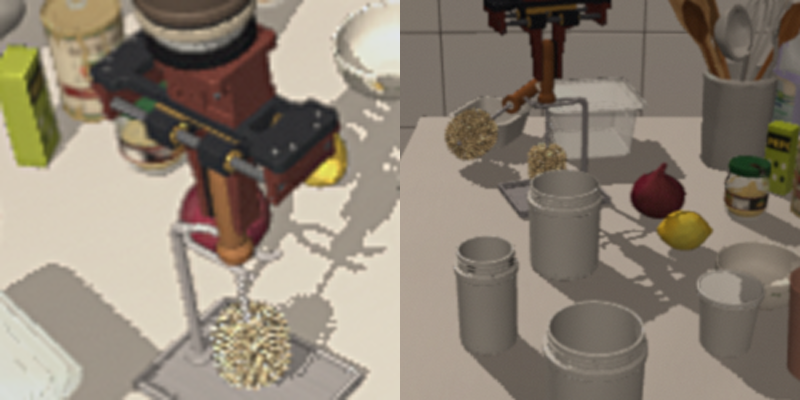

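The brush hangs between the prongs with its collar on the fork. The tubs are upright and in place. Next: settle, open and lift away.

>>> apply_moves(commands=[0,0,-0.005,0,0,0,-1,0,0,0,0,0,0,-1,0,0,0,0,0,0,-1,0,0,0,0,0,0,-0.3,0,0,0,0,0,0,-0.3,0,0,0,0,0,0,0.3,0,0,0,0,0,0,1,0,0,0,0,0,0,1,0,0,0,0,0,0,1,0,0,0,0,0,0,1])

```text
clock: 25.1
tool_pos: [0.5283, 0.2631, 0.2145]
ee_rot: [0.0, 0.562, 0.827, -0.0]
contact_force: [-0.6, -0.2, 0.5]
opening: 0.0773
grasp_force: 0.0
```

>>> apply_moves(commands=[0,0,0.05,0,0,0,1,0,0,0.1,0,0,0,1,0,0,0.15,0,0,0,1,0,0,0.15,0,0,0,1,0,0,0.15,0,0,0,1,0,0,0.1,0,0,0,1,0,0,0,0,0,0,1,0,0,0,0,0,0,1,0,0,0,0,0,0,1,0,0,0,0,0,0,1])

```text
clock: 26.35
tool_pos: [0.5281, 0.263, 0.3539]
ee_rot: [-0.0, 0.562, 0.827, -0.0]
contact_force: [-0.3, -0.2, 0.5]
opening: 0.0876
grasp_force: 0.0
```

```bash
python3 - <<'E'
from m import *
s=telemetry.sense();print(s['tool_pos'],s['opening'],s['contact_force'])
for c in('scene','side'):
    eyes.snapshot(c)
    for l in('brush','tub_narrow','tub_wide_a'): print(c,l,[(round(r['confidence'],2),mb(r['pixels'])) for r in cut_out(c,l)])
E
```

```text
[0.52810589 0.26296056 0.35388615] 0.08760615234993173 [-0.30870504 -0.22588674  0.52739897]
scene brush [(0.67, array([231.5, 245.5, 256.5, 316.5])), (0.63, array([104.5, 346.5, 237.5, 380.5]))]
scene tub_narrow [(0.81, array([364.5, 232.5, 390.5, 279.5]))]
scene tub_wide_a [(0.58, array([376.5, 189.5, 410.5, 238.5])), (0.56, array([290.5, 238.5, 323.5, 288.5]))]
side brush [(0.79, array([329.5, 153.5, 353.5, 240.5])), (0.65, array([277.5, 177.5, 337.5, 229.5]))]
side tub_narrow [(0.72, array([283.5, 275.5, 323.5, 351.5]))]
side tub_wide_a [(0.88, array([338.5, 317.5, 404.5, 419.5])), (0.8, array([329.5, 236.5, 376.5, 305.5]))]
```

The brush hangs where it started, all three tubs are in place, and the gripper is clear.

```bash
python3 -c "from cell import ticket; print(ticket.hand_in())"
```

```text
the job is handed in; nothing more can be done
None
```

I scrubbed the narrow tub with three full strokes and hung the small brush back in its fork; the narrow tub stayed upright in place and the wide tubs weren't touched, but the free-standing large brush tipped over while I was fetching the small one (cause not determined) and now lies on the white dish, where I left it.

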